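Tidy the slide rule against its rest rail and shut the drawer

ROBOT

A 7-joint arm with a two-finger parallel gripper is mounted at the origin on the work surface. World frame = base frame: x ahead of the robot, y to its left, z up, the work surface at z = 0. Lengths are in m, angles in rad, forces in N, time in s.
With the tool pointing down it reaches from about 0.425 to 0.875 m from the base axis. Payload 9.9 kg.
Tool frame: the origin (TCP) lies at the very end of the fingers, on their centre line; the grasp point (between the pads) lies behind it (pinch_z is the z of the grasp point in the tool frame, in m); z points along the fingers, y is the line along which they close (so a half turn about z gives the same grasp; the last joint's range is limited). The gripper opens to 85 mm and grips with 20 to 120 N. Pads are 22 mm wide; open, the fingers measure 114 mm over their backs; the gripper's body (76 mm by 85 mm) begins 54 mm behind the grasp point. The pads swing forward as they close: fully open they stand 13 mm farther back than shut.
Start: joints at [1.168, 0.576, 0.025, 1.437, -0.015, 1.129, -0.057], TCP at [0.212, -0.641, 0.193] pointing down, gripper open.
Joint ranges: [-2.76, 2.76], [-0.34, 2.15], [-1.52, 1.57], [0.19, 2.46], [-1.09, 4.23], [0.17, 1.99], [-2.82, 2.82]. Speed limits (rad/s): [2.22, 2.22, 3.01, 3.01, 3.14, 3.14, 3.14].

INTERFACE

Orientations are given as a unit quaternion [w, x, y, z].
In Python, from rig import * gives the robot as it stands.
- The arm moves only by the shell command python3 -m handwheel 'ROWS' [FORCE]. ROWS is JSON, a list of rows, each a list of 7 numbers: the turn, a rotation vector about the tool's x, y, z in units of 60 degrees (1.0 is 60 degrees), then the shift along the tool's x, y, z in units of 250 mm (1.0 is 250 mm), then the closure, from 0 (fully open) to 1 (shut). In form: [[wx, wy, wz, tx, ty, tz, gripper], ...]. A call has 1 to 5 rows; each row shifts and turns the commanded pose from where the row before left it, along the tool's axes as they then stand; what a row does not reach is not made up. A row lasts 1/10 s, in which the tool goes at most 50 mm and 8.59 degrees, less where a joint would pass 70% of its speed; a pose out of reach is approached as far as the arm can. A call with a number of a shift or a turn outside -1 to 1 is refused whole. A call with a gripper value outside its range is refused whole. The fingers move at their own pace and stop on an object; FORCE is the grip in N (left out, the last holds). Time passes only in rows, so rows that do not move let the fingers close. It gives the time, the measured TCP pose, the force, the opening and the grip force at its end, in the units of the state.
- sense(): the state, without advancing time (a new reading comes with each control period).
- snapshot(name): name is "side" or "top"; returns a dict with "frame" (400x640x3 uint8, red, green, blue), "mtx" (3x3 intrinsics, pixels), "R" (3x3) and "t" (3): a world point X has camera coordinates R X + t. Camera axes: x right, y down, z forward; pixel columns grow to the right and rows downward; lengths in m; the calibration is good to about 2 mm. A picture is of the moment at which its call begins. There is no depth.
- sign_off(): hands the job in; it is judged then, once.
The state is a dict: "clock": time; "qpos": joint angles; "qd": joint speeds; "joint_torque": joint torques, N m; "eef_pos": TCP position; "tcp_rot": TCP orientation; "ft_force": force on the tool from outside, world axes, zero at the start; "moment": the same for the moment, N m; "gripper_width": finger opening in m; "gripper_force": force on a finger pad.
Only numpy, scipy, OpenCV 4.12 (cv2) and the standard library are available. Lean on these libraries where they do the work, as an engineer would, in place of code of your own. Each camera call takes 0.05 s, during which the arm holds its last target. There are 200 camera calls.

TASK

The slide rule lies out of place in the open instrument drawer: with the drawer still open, push it with the fingertips across the drawer floor until its long edge lies flush against the rest rail at the back of its bay. Then push the drawer fully shut, so that the brass latch on the drawer front clicks down behind the steel catch on the cabinet. Only push: do not pinch, lift or carry the rule, and do not disturb the compass, the protractor or the magnifier.

Things in the scene. Friction and masses are not known exactly. Their poses are not given: they have to be found in the camera images.
- rule_mid (a point): Centre (half-way up) of the loose ivory-white pocket slide rule: 160 mm long (its y axis), 34 mm wide (its x axis), 8 mm thick, about 60 g, flat on the drawer floor, scales up; its clear cursor stands 2 mm higher, 30 mm towards +y from the middle. It starts with its centre 38 to 68 mm in front of the rail, up to 0.25 rad askew.
- rail (a point): Rest rail: straight walnut strip across the drawer, 12 mm high, 8 mm thick, moving with it. Point: foot of its front face (drawer floor, 10 mm above the bench), half-way along the rule's bay. x: level, the way the drawer closes; y: along the rail; z up. Flush: rule's centre 17 mm in front (-x), long axis parallel. Pressed on the rail with over 5 N, the rule makes the drawer begin to close.
- bay (a point): Middle of the floor of the rule's bay, axes as the rail's. The bay is 235 mm long along y and 156 mm deep along x, from the inside of the drawer front (40 mm higher than the floor) to the rest rail. On its +y side is a divider 18 mm high and 5 mm thick, on its -y side the drawer side, 28 mm high.
- front (a point): Middle of the outer face of the drawer front, 25 mm above the bench; axes as the rail's. A walnut board 400 mm wide, 50 mm high, 16 mm thick. Two brass knobs, 18 mm across, stand out 19 mm, 90 mm to either side of the middle; the face between them is clear. The latch sits on its top edge, 150 mm towards +y from the middle, up to 66 mm above the bench, not standing out in front.
- drawer (a joint): How far the drawer is open, m: 0 is fully shut (firm stop), about 0.215 at the start. It slides with about 5 N of friction and needs a few newtons more over the last 25 mm, where the latch rides over the catch. The cabinet it slides into is fixed, 400 mm wide, 290 deep, 50 high; when shut, the front lies against the cabinet's front edge and the bay is under its top.
- latch (a joint): Angle of the sprung brass latch arm, rad: 0 is down (its rest, with the drawer open and when latched). It rises to about 0.15 while its nose climbs the wedge-shaped steel catch on the cabinet top, highest at 8 mm open, and drops fully behind the catch only over the drawer's last 3 mm. It works by itself.
- compass_mid (a point): Chrome drafting compass, 120 mm long, 25 mm wide, 13 mm high, lying loose in the narrow bay on the +y side of the divider, on the drawer floor. To be left as it lies (it rides along in the drawer).
- protractor_mid (a point): Green plastic half-round protractor, 100 mm by 50 mm, 4 mm thick, lying loose in the same narrow bay beside the compass. To be left as it lies (it rides along in the drawer).
- magnifier_mid (a point): Brass-hinged folding magnifier, 95 mm long, 42 mm wide, 10 mm high, lying loose on top of the cabinet, some 80 mm behind its front edge. To be left as it lies.
There are look-alikes about, which are no part of the job. What is shaped like the part that bears rule_mid but orange or red is not meant.

How it is judged:
On the way, in this order (a step that is already met when the one before it is completed fails the run):
1. the rule lies flush along the rest rail while the drawer is still open (x of rule_mid in the frame of rail above -0.0205 m and angle between the y axis of rule_mid and the y axis of rail, either way round below 0.035 rad and value of joint drawer above 0.12 m), for 0.2 s.
2. the drawer is shut and the latch is down behind the catch (value of joint drawer below 0.004 m and value of joint latch below 0.03 rad), for 0.2 s.
At the end, for the whole second after the job is handed in: The drawer is shut (less than 4 mm open) with the latch down behind the catch, and in it the rule lies flat on the floor, flush along the rest rail: parallel within 0.04 rad and its middle within 4.5 mm of touching (all of step 2 and x of rule_mid in the frame of rail between -0.0215 and -0.013 m and angle between the y axis of rule_mid and the y axis of rail, either way round below 0.04 rad and z of rule_mid in the frame of rail below 0.008 m).
It fails at once if the slide rule is lifted off the drawer floor or tipped up (z of rule_mid in the frame of rail above 0.012 m or angle between rule_mid's own z axis and vertical above 0.15 rad).
It fails at once if the compass is moved out of its place in the narrow bay or lifted (x of compass_mid in the frame of rail above -0.063 m or x of compass_mid in the frame of rail below -0.093 m or y of compass_mid in the frame of rail below 0.205 m or angle between the x axis of compass_mid and the x axis of rail, either way round above 0.3 rad or z of compass_mid in the frame of rail above 0.016 m).
It fails at once if the protractor is moved out of its place in the narrow bay or lifted (x of protractor_mid in the frame of rail above -0.058 m or x of protractor_mid in the frame of rail below -0.098 m or angle between the x axis of protractor_mid and the x axis of rail, either way round above 0.3 rad or z of protractor_mid in the frame of rail above 0.012 m).
It fails at once if the magnifier on the cabinet is moved more than 20 mm (distance of magnifier_mid from where it was at the start of the episode above 0.02 m).
It also fails if it takes over 51 s, if anything falls off the work surface, if the arm or the gripper's body presses on something with over 40 N, if the wrist force passes 120 N, or if a joint passes its speed limit or range.

## Working session

There is one attempt and no reset: what is moved stays moved. The work goes in short steps, Python scripts to look and compute and a shell command to move; the robot and the scene stay as the last step left them, time stands still between calls to the robot, and variables do not carry over. Pictures are saved under pics/ and viewed, at most 10 in all, crops included, and the job is handed in when it is done.

```bash
mkdir -p pics; ls
python3 - <<'E'
from rig import *
import cv2,numpy as np
s=sense();print({k:np.round(v,3) for k,v in s.items()})
for n in("side","top"):
    d=snapshot(n);cv2.imwrite(f"pics/{n}0.png",d["frame"][:,:,::-1]);print(n,d["mtx"].round(1).tolist(),d["R"].round(3).tolist(),d["t"].round(3).tolist())
E
```

```text
pics
{'clock': np.float64(0.0), 'qpos': array([ 1.168,  0.576,  0.025,  1.438, -0.015,  1.129, -0.057]), 'qd': array([-0.002,  0.   ,  0.001,  0.001,  0.001, -0.   , -0.   ]), 'joint_torque': array([ 1.0000e-03, -7.6577e+01,  2.2510e+00, -2.8597e+01,  1.5000e-02,
        1.3000e-02,  0.0000e+00]), 'eef_pos': array([ 0.211, -0.641,  0.193]), 'tcp_rot': array([-0.001,  0.987,  0.159, -0.   ]), 'ft_force': array([-0.392,  0.774, -0.511]), 'moment': array([ 0.016, -0.046,  0.023]), 'gripper_force': np.float64(0.0), 'gripper_width': np.float64(0.085)}
side [[379.6, 0.0, 325.9], [0.0, 379.6, 202.5], [0.0, 0.0, 1.0]] [[0.941, -0.337, 0.003], [-0.221, -0.625, -0.749], [0.254, 0.704, -0.663]] [-0.51, 0.153, 0.826]
top [[465.1, 0.0, 319.5], [0.0, 465.1, 202.7], [0.0, 0.0, 1.0]] [[0.011, -1.0, 0.015], [-0.999, -0.011, -0.036], [0.037, -0.014, -0.999]] [-0.053, 0.531, 0.987]
```

View pics/top0.png

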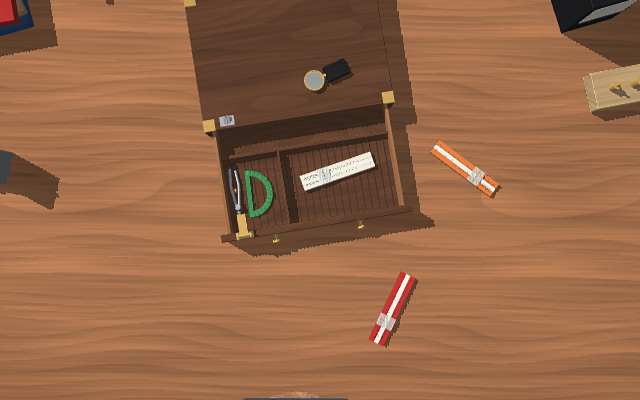

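View pics/side0.png

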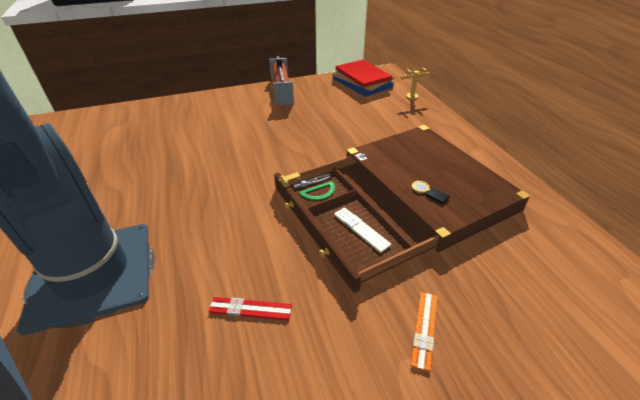

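Candidates for the rule, in the top view: the white one in the drawer at (337,171), the orange one at (466,168) and the red one at (393,308). By the description it is the white one at (337,171). Next I check it in a close crop and measure it.

```bash
cat > h.py <<'E'
from rig import *
import cv2,numpy as np
def ray(d,px,z):
    p=np.atleast_2d(px).astype(float); R,t,K=d["R"],d["t"],d["mtx"]
    c=-R.T@t; v=np.c_[p,np.ones(len(p))]@np.linalg.inv(K).T@R
    return c+v*((z-c[2])/v[:,2])[:,None]
def proj(d,X):
    x=np.atleast_2d(X)@d["R"].T+d["t"]; x=x@d["mtx"].T; return x[:,:2]/x[:,2:]
def rule(d,box=(200,120,420,240),z=.018):
    f=d["frame"]; hsv=cv2.cvtColor(f,cv2.COLOR_RGB2HSV)
    m=((hsv[...,2]>150)&(hsv[...,1]<70)).astype(np.uint8); k=np.zeros_like(m);x0,y0,x1,y1=box;k[y0:y1,x0:x1]=1;m*=k
    m=cv2.morphologyEx(m,cv2.MORPH_CLOSE,np.ones((5,5)))
    c=max(cv2.findContours(m,0,2)[0],key=cv2.contourArea)
    return cv2.minAreaRect(ray(d,c[:,0,:],z)[:,:2].astype(np.float32)),cv2.minAreaRect(c)
E
python3 - <<'E'
from h import *
d=snapshot("top");print("cam",-d["R"].T@d["t"])
r=rule(d);print(r)
c=cv2.resize(d["frame"][90:255,195:425],None,fx=3.4,fy=3.4,interpolation=cv2.INTER_CUBIC)
cv2.imwrite("pics/crop.png",c[:,:,::-1])
E
```

```text
cam [ 0.49488771 -0.0329817   1.00687374]
(((0.600565493106842, -0.08341660350561142), (0.03479940444231033, 0.16031095385551453), 19.942529678344727), ((336.73065185546875, 170.38771057128906), (16.289329528808594, 74.94290161132812), 70.75047302246094))
```

View pics/crop.png

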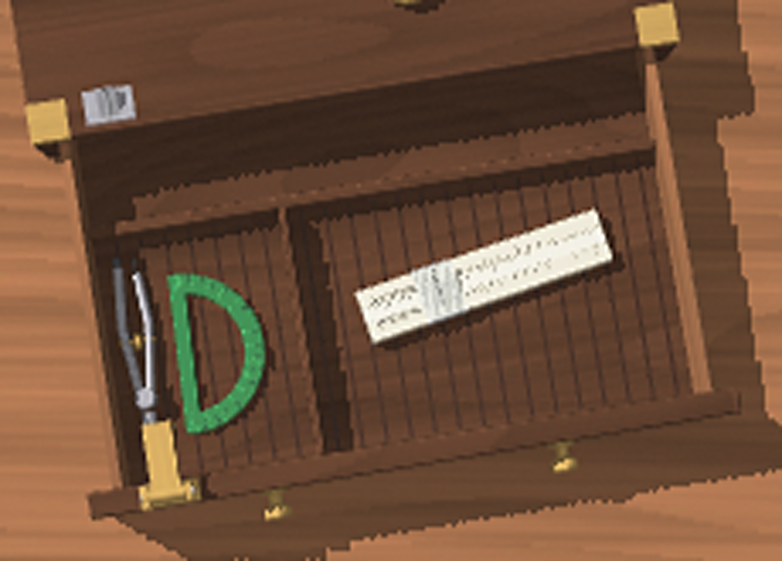

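The crop shows the white rule at crop (485,275), cursor on its +y side and no orange or red. The drawer front's top outer edge runs (92,518)–(740,412), the rail's front top edge (280,208)–(652,152), and the cabinet edge (75,135)–(640,50).

Run:
```python
from h import *
d=snapshot("top"); r=rule(d)[0]
g=lambda *p:np.array(p)/3.4+[195,90]
for n,p,z in(("front",[(92,518),(740,412)],.05),("rail",[(280,208),(652,152)],.022),("cab",[(75,135),(640,50)],.05)):
    P=ray(d,g(*p),z)[:,:2]; v=P[0]-P[1]; print(n,P.round(4).tolist(),np.linalg.norm(v),"yaw",np.degrees(np.arctan2(-v[0],v[1])))
    if n=="front": F=P.mean(0); th=np.arctan2(-v[0],v[1])
    if n=="rail": RP=P
    if n=="cab": C=P
ex=np.array([np.cos(th),np.sin(th)]); ey=np.array([-ex[1],ex[0]])
print("F",F,"rail dist",(RP-F)@ex,"cab",(C-F)@ex,"rule in front frame",(r[0]-F)@ex,(r[0]-F)@ey, "rule yaw",r[2])
for q in[(-.0,0),(.215,0),(.172,0)]: X=F+q[0]*ex;print(q,X,np.linalg.norm(X))
s=sense();print(s["eef_pos"],s["tcp_rot"])
from scipy.spatial.transform import Rotation as Ro
print(Ro.from_quat(np.roll(s["tcp_rot"],-1)).as_matrix().round(3)); import rig; print(getattr(rig,'pinch_z',None))
```

```text
front [[0.4465, 0.1518], [0.5145, -0.2391]] 0.396820698496268 yaw 9.868670274992352
rail [[0.6395, 0.0436], [0.6778, -0.1892]] 0.23593541064426796 yaw 9.339628108376269
cab [[0.6783, 0.1663], [0.7352, -0.1771]] 0.34809069752231864 yaw 9.409504342204157
F [ 0.48053251 -0.04363589] rail dist [0.17156878 0.1693903 ] cab [0.23085979 0.22807023] rule in front frame 0.11143884318173705 -0.05976458660773995 rule yaw 19.942529678344727
(-0.0, 0) [ 0.48053251 -0.04363589] 0.4825096748072969
(0.215, 0) [ 0.6923512  -0.00678695] 0.6923844628876802
(0.172, 0) [ 0.64998746 -0.01415674] 0.6501416098167674
[ 0.21148776 -0.64066706  0.19286139] [-5.17731475e-04  9.87313062e-01  1.58784872e-01 -1.20740970e-04]
[[ 0.95   0.314 -0.   ]
 [ 0.314 -0.95   0.001]
 [-0.    -0.001 -1.   ]]
-0.0187
```

```bash
python3 -m handwheel '[[0,0,0.0735,0,0,0,0],[0,0,0.0735,0,0,0,0],[0,0,0,0.084,-0.097,0,0],[0,0,0,0.084,-0.097,0,0],[0,0,0,0.084,-0.097,0,0]]'
python3 -m handwheel '[[0,0,0,0.084,-0.097,0,0],[0,0,0,0.084,-0.097,0,0],[0,0,0,0.084,-0.097,0,0],[0,0,0,0.084,-0.097,0,0],[0,0,0,0.084,-0.097,0,0]]' >/dev/null
python3 -m handwheel '[[0,0,0,0.084,-0.097,0,0],[0,0,0,0.084,-0.097,0,0],[0,0,0,0.084,-0.097,0,0],[0,0,0,0.084,-0.097,0,0],[0,0,0,0.084,-0.097,0,0]]' >/dev/null
python3 -m handwheel '[[0,0,0,0.084,-0.097,0,0],[0,0,0,0.084,-0.097,0,0],[0,0,0,0.084,-0.097,0,0],[0,0,0,0,0,0,0],[0,0,0,0,0,0,0]]'
cat >> h.py <<'E'
F=np.array([.4805,-.0436]); EX=np.array([.9863,.165]); EY=np.array([-.165,.9863]); RAIL=F+.171*EX-.059*EY
def st(goal=None):
    from scipy.spatial.transform import Rotation as Ro
    s=sense();p=s["eef_pos"];M=Ro.from_quat(np.roll(s["tcp_rot"],-1)).as_matrix();q=p[:2]-RAIL
    print("t",round(float(s["clock"]),2),"p",p.round(4),"in rail",(q@EX).round(4),(q@EY).round(4),"yaw",np.degrees(np.arctan2(M[1,0],M[0,0])).round(2),"tilt",M[:2,2].round(3),"F",s["ft_force"].round(1),"w",round(float(s["gripper_width"]),4))
    if goal is not None:
        g=np.r_[RAIL+goal[0]*EX+goal[1]*EY,goal[2]];print("rows total",(M.T@(g-p)/.25).round(4))
E
python3 -c "
from h import *
st((-.115,0,.08))"
```

```text
clock: 0.7
eef_pos: [0.2621, -0.5578, 0.1931]
tcp_rot: [-0.0, 0.997, 0.082, -0.0]
ft_force: [0.9, -1.0, -0.3]
gripper_width: 0.0852
gripper_force: 0.0
clock: 2.2
eef_pos: [0.4795, -0.2026, 0.1933]
tcp_rot: [-0.0, 0.997, 0.083, -0.0]
ft_force: [-0.4, -0.4, -0.6]
gripper_width: 0.0852
gripper_force: 0.0
t 2.2 p [ 0.4795 -0.2026  0.1933] in rail -0.1982 -0.0976 yaw 9.55 tilt [-0.  0.] F [-0.4 -0.4 -0.6] w 0.0852
rows total [ 0.3334 -0.3902  0.453 ]
```

```bash
python3 -m handwheel '[[0,0,0,0.085,-0.098,0,0],[0,0,0,0.085,-0.098,0,0],[0,0,0,0.085,-0.098,0,0],[0,0,0,0.08,-0.098,0,0],[0,0,0,0,0,0,0]]' >/dev/null
python3 -m handwheel '[[0,0,0,0,0,0.1,0],[0,0,0,0,0,0.1,0],[0,0,0,0,0,0.1,0],[0,0,0,0,0,0.1,0],[0,0,0,0,0,0.1,0]]' >/dev/null
python3 -m handwheel '[[0,0,0,0,0,0,0],[0,0,0,0,0,0,0]]' >/dev/null
python3 - <<'E'
from h import *
st((-.115,0,.02))
f=snapshot("side")["frame"][120:300,240:480];g=snapshot("top")["frame"][90:270,195:435]
cv2.imwrite("pics/a.png",cv2.resize(np.vstack([f,g]),None,fx=1.66,fy=1.66,interpolation=cv2.INTER_CUBIC)[:,:,::-1])
E
```

```text
t 3.4 p [ 0.5454 -0.0939  0.0687] in rail -0.1153 -0.0014 yaw 9.36 tilt [-0.001 -0.   ] F [-0.4 -0.4 -0.1] w 0.0853
rows total [ 0.0013 -0.0055  0.1946]
```

View pics/a.png

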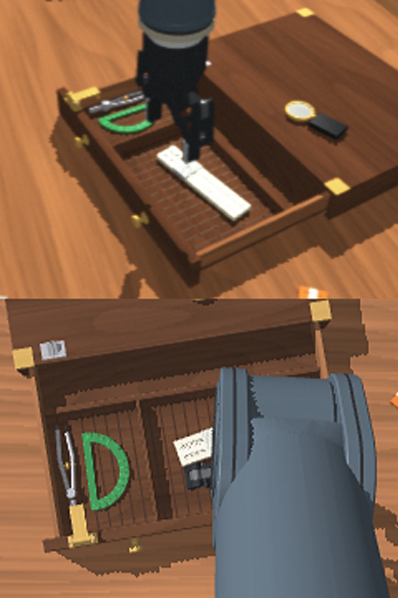

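The picture shows the gripper over the bay with both fingers just in front of the rule; the +y finger is at about crop (198,475), near the cursor end. I back off 8 mm, go lower, and look close up.

```bash
python3 -m handwheel '[[0,0,0.002,-0.03,0,0.05,0],[0,0,0,0,-0.005,0.05,0],[0,0,0,0,0,0.05,0],[0,0,0,0,0,0,0],[0,0,0,0,0,0,0]]' >/dev/null
python3 - <<'E'
from h import *
st((-.115,0,.01))
f=snapshot("side")["frame"][140:280,280:430];g=snapshot("top")["frame"][130:230,270:370]
cv2.imwrite("pics/b.png",np.hstack([cv2.resize(x,(400,int(400*x.shape[0]/x.shape[1]))if 0 else (400,400),interpolation=cv2.INTER_CUBIC) for x in(f,g)])[:,:,::-1])
E
```

```text
t 4.0 p [ 0.5384 -0.0926  0.0307] in rail -0.122 0.0011 yaw 9.34 tilt [-0.001  0.   ] F [-0.8  0.3 -0.3] w 0.0857
rows total [0.0281 0.0044 0.0829]
```

View pics/b.png

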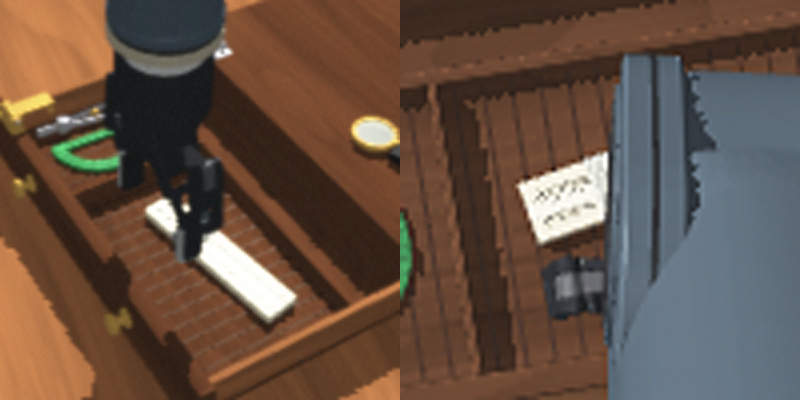

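Close up, the +y finger at (575,285) stands clear in front of the rule's edge, and the near finger is free of the drawer front. I descend in steps, watching the force.

```bash
python3 -m handwheel '[[0,0,0,0,0,0.03,0],[0,0,0,0,0,0.03,0],[0,0,0,0,0,0,0]]' | grep -E "eef|ft_f"
python3 -m handwheel '[[0,0,0,0,0,0.008,0],[0,0,0,0,0,0,0]]' | grep -E "eef|ft_f"
python3 -m handwheel '[[0,0,0,0,0,0.008,0],[0,0,0,0,0,0,0]]' | grep -E "eef|ft_f"
```

```text
eef_pos: [0.5376, -0.0926, 0.0148]
ft_force: [-0.7, 0.1, 0.1]
eef_pos: [0.5382, -0.0927, 0.0137]
ft_force: [0.6, -0.1, -0.5]
eef_pos: [0.5382, -0.0927, 0.0118]
ft_force: [0.4, -0.0, 0.8]
```

```bash
python3 -m handwheel '[[0,0,0,0,0,0.008,0],[0,0,0,0,0,0,0]]' | grep -E "eef|ft_f"
python3 -m handwheel '[[0,0,0,0,0,0.008,0],[0,0,0,0,0,0,0]]' | grep -E "eef|ft_f"
python3 -m handwheel '[[0,0,0,0,0,0.008,0],[0,0,0,0,0,0,0]]' | grep -E "eef|ft_f"
```

```text
eef_pos: [0.5381, -0.0927, 0.0097]
ft_force: [-0.9, 0.2, 0.0]
eef_pos: [0.5381, -0.0927, 0.0077]
ft_force: [0.8, 1.2, 0.1]
eef_pos: [0.5381, -0.0927, 0.0057]
ft_force: [0.4, -1.0, -0.8]
```

```bash
python3 -m handwheel '[[0,0,0,0,0,0.008,0],[0,0,0,0,0,0,0]]' | grep -E "eef|ft_f"
python3 -m handwheel '[[0,0,0,0,0,0.008,0],[0,0,0,0,0,0,0]]' | grep -E "eef|ft_f"
python3 -m handwheel '[[0,0,0,0,0,0.006,0],[0,0,0,0,0,0,0]]' | grep -E "eef|ft_f"
python3 -c "
from h import *
st((-.045,0,.0))"
```

```text
eef_pos: [0.5381, -0.0927, 0.0037]
ft_force: [0.7, -0.5, -0.0]
eef_pos: [0.5381, -0.0927, 0.0017]
ft_force: [-0.6, -0.0, 0.5]
eef_pos: [0.5382, -0.0927, 0.0002]
ft_force: [-0.4, -0.5, 0.2]
t 6.0 p [ 5.382e-01 -9.270e-02  2.000e-04] in rail -0.1222 0.0011 yaw 9.33 tilt [-0.  0.] F [-0.4 -0.5  0.2] w 0.0855
rows total [0.3088 0.0034 0.0009]
```

```bash
for i in 1 2; do :; done
python3 -m handwheel '[[0,0,0,0.02,0,0,0],[0,0,0,0.02,0,0,0],[0,0,0,0.02,0,0,0],[0,0,0,0.02,0,0,0],[0,0,0,0.02,0,0,0]]' | grep -E "eef|ft_f"
python3 -m handwheel '[[0,0,0,0.02,0,0,0],[0,0,0,0.02,0,0,0],[0,0,0,0.02,0,0,0],[0,0,0,0,0,0,0]]' | grep -E "eef|ft_f"
python3 - <<'E'
from h import *
st((-.045,0,.0))
f=snapshot("side")["frame"][140:280,280:430];g=snapshot("top")["frame"][130:230,270:370]
cv2.imwrite("pics/c.png",np.hstack([cv2.resize(x,(400,400),interpolation=cv2.INTER_CUBIC) for x in(f,g)])[:,:,::-1])
E
```

```text
eef_pos: [0.5635, -0.0885, 0.0004]
ft_force: [-0.8, 0.0, -0.5]
eef_pos: [0.5786, -0.0859, 0.0004]
ft_force: [0.5, -0.7, 1.0]
t 6.9 p [ 5.786e-01 -8.590e-02  4.000e-04] in rail -0.0812 0.0011 yaw 9.34 tilt [0.001 0.   ] F [ 0.5 -0.7  1. ] w 0.0854
rows total [0.145  0.0038 0.0018]
```

View pics/c.png

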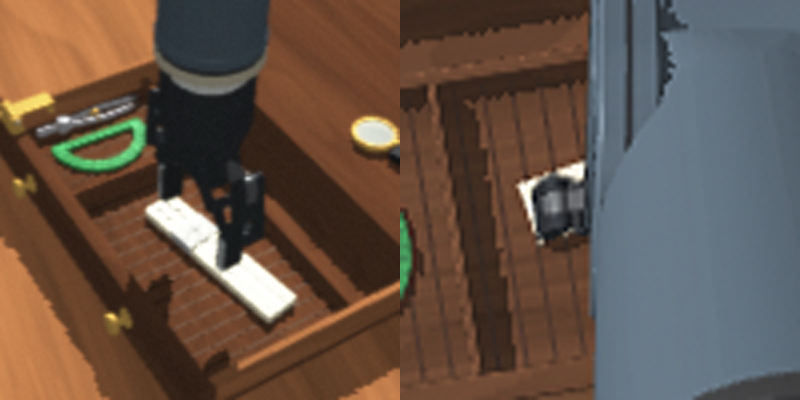

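The picture shows the +y finger at (560,210) standing over the rule, and the rule unmoved: the open tips passed above it. I rise, go back, close the fingers partly (which brings the tips down), and probe for the floor.

```bash
python3 -m handwheel '[[0,0,0,0,0,-0.06,0],[0,0,0,-0.055,0,0,0],[0,0,0,-0.055,0,0,0],[0,0,0,-0.055,0,0,0.35],[0,0,0,0,0,0,0.35]]' | grep -E "eef|ft_f|width"
python3 -m handwheel '[[0,0,0,0,0,0,0.35],[0,0,0,0,0,0,0.35],[0,0,0,0,0,0.02,0.35],[0,0,0,0,0,0,0.35]]' | grep -E "eef|ft_f|width"
python3 -m handwheel '[[0,0,0,0,0,0.008,0.35],[0,0,0,0,0,0,0.35]]' | grep -E "eef|ft_f"
python3 -m handwheel '[[0,0,0,0,0,0.008,0.35],[0,0,0,0,0,0,0.35]]' | grep -E "eef|ft_f"
python3 -m handwheel '[[0,0,0,0,0,0.008,0.35],[0,0,0,0,0,0,0.35]]' | grep -E "eef|ft_f"
```

```text
eef_pos: [0.5348, -0.0935, 0.0154]
ft_force: [0.4, 0.2, 0.5]
gripper_width: 0.059
eef_pos: [0.5371, -0.0927, 0.0097]
ft_force: [0.5, 0.8, -0.7]
gripper_width: 0.0555
eef_pos: [0.5369, -0.0928, 0.008]
ft_force: [0.4, 0.2, -0.1]
eef_pos: [0.5369, -0.0929, 0.0062]
ft_force: [-0.5, -0.3, -0.3]
eef_pos: [0.5369, -0.0929, 0.0042]
ft_force: [0.1, 0.6, -0.5]
```

```bash
python3 -m handwheel '[[0,0,0,0,0,0.008,0.35],[0,0,0,0,0,0,0.35]]' | grep -E "eef|ft_f"
python3 -m handwheel '[[0,0,0,0,0,0.008,0.35],[0,0,0,0,0,0,0.35]]' | grep -E "eef|ft_f"
python3 -m handwheel '[[0,0,0,0,0,0.006,0.35],[0,0,0,0,0,0,0.35]]' | grep -E "eef|ft_f"
python3 -m handwheel '[[0,0,0,0,0,0.006,0.35],[0,0,0,0,0,0,0.35]]' | grep -E "eef|ft_f"
```

```text
eef_pos: [0.5369, -0.0929, 0.0022]
ft_force: [0.4, 0.1, 0.2]
eef_pos: [0.5369, -0.0929, 0.0002]
ft_force: [-0.0, 0.4, -0.1]
eef_pos: [0.5369, -0.0929, -0.0013]
ft_force: [0.2, -0.6, -0.3]
eef_pos: [0.5369, -0.0929, -0.0028]
ft_force: [0.3, -0.4, 0.8]
```

```bash
python3 -m handwheel '[[0,0,0,0,0,0.006,0.35],[0,0,0,0,0,0,0.35]]' | grep -E "eef|ft_f"
python3 -m handwheel '[[0,0,0,0,0,0.006,0.35],[0,0,0,0,0,0,0.35]]' | grep -E "eef|ft_f"
python3 -c "
from h import *
st()
d=snapshot('side');f=d['frame'];p=sense()['eef_pos'];print(proj(d,p),proj(d,p+[0,0,.01]))
cv2.imwrite('pics/d.png',cv2.resize(f[140:290,280:430],(600,600),interpolation=cv2.INTER_CUBIC)[:,:,::-1])"
```

```text
eef_pos: [0.5369, -0.0929, -0.0043]
ft_force: [-0.2, 0.4, -0.9]
eef_pos: [0.5369, -0.0929, -0.0058]
ft_force: [0.3, 0.4, 0.2]
t 9.7 p [ 0.5369 -0.0929 -0.0058] in rail -0.1235 0.0011 yaw 9.32 tilt [-0.  0.] F [0.3 0.4 0.2] w 0.0557
[[337.18045165 243.13495652]] [[337.27744669 240.25841632]]
```

View pics/d.png

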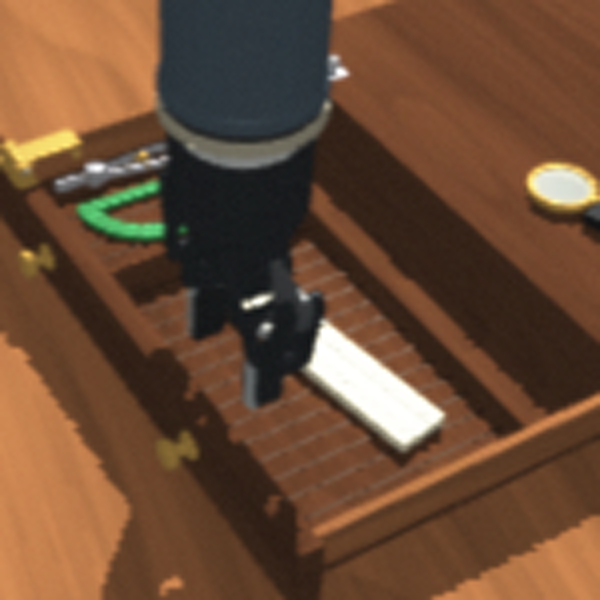

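```bash
python3 -c "
from h import *
d=snapshot('side');p=sense()['eef_pos']
for z in (-.006,.004,.014,.024):
  print(z,[proj(d,np.r_[p[:2]+s*EY,z]).round(1).tolist() for s in(-.04,-.028,.028,.04)])
print(ray(d,[[345,241.3],[331.7,223.7]],.012)[:,:2]-p[:2])
print(ray(d,[[345,241.3],[331.7,223.7]],.018)[:,:2]-p[:2])
"
```

```text
-0.006 [[[346.0, 254.5]], [[343.3, 251.0]], [[331.3, 235.7]], [[328.9, 232.6]]]
0.004 [[[346.2, 251.6]], [[343.4, 248.2]], [[331.4, 232.8]], [[328.9, 229.7]]]
0.014 [[[346.3, 248.7]], [[343.6, 245.2]], [[331.4, 229.9]], [[328.9, 226.8]]]
0.024 [[[346.5, 245.7]], [[343.7, 242.3]], [[331.5, 227.0]], [[329.0, 223.8]]]
[[ 0.01298294 -0.01567703]
 [ 0.00404461  0.04902173]]
[[ 0.01071781 -0.02073571]
 [ 0.00186175  0.04336749]]
```

```bash
python3 -c "
from h import *
d=snapshot('side');p=sense()['eef_pos']
print(proj(d,[[.612,-.1643,.010],[.612,-.1643,.018],[.644,-.153,.018]]).round(1), proj(d,[F[0]+.2*EX[0]*0-.2*EY[0],F[1]-.2*EY[1],.05]))
f=d['frame'][200:260,310:370]
g=cv2.cvtColor(f,cv2.COLOR_RGB2GRAY);b=((f.max(2)<60)).astype(np.uint8)
for r in range(15,48):print(r+200,''.join('#' if v else '.' for v in b[r]))
"
```

```text
[[379.6 252.3]
 [379.9 249.9]
 [390.4 242.9]] [[353.45291067 279.24849358]]
215 ....###...........############........######....###.........
216 ..................############......#########..####.........
217 ..................#############..##################.........
218 ..................#################################.........
219 ..................################################..........
220 ..................##################..###########...........
221 ..................########..#######....###########..........
222 #.................#######....#####....###########...........
223 #.................#####.......####....###########...........
224 ##.................##..........####..############...........
225 ###............................#################............
226 ####...........................#################............
227 #####..........................#################............
228 #####....###....................###############.............
229 #############...................###############.............
230 ##############..................#############
[... 420 characters left out ...]
######..................######........##..........
238 ....############..................######..........#.........
239 .....###########...##.............######....................
240 .....#################............###................#......
241 ......#################..............................##.....
242 .......#################....................................
243 ........################....................................
244 ........############..###.................................#.
245 .........##########...####................................#.
246 ..........##########..####..................................
247 ..........#####..##########.................................
```

```bash
python3 -m handwheel '[[0,0,0,0,0,-0.08,0.35],[0,0,0,0,0,-0.08,1],[0,0,0,0,0,0,1],[0,0,0,0,0,0,1],[0,0,0,0,0,0,1]]' | grep -E "eef|ft_f|width"
python3 -m handwheel '[[0,0,0,0,0,0,1],[0,0,0,0,0,0,1],[0,0,0,0,0,0,1]]' | grep -E "eef|ft_f|width"
python3 -c "
from h import *
d=snapshot('side');p=sense()['eef_pos'];print(p,proj(d,p),proj(d,p+[0,0,.02]))
cv2.imwrite('pics/e.png',cv2.resize(d['frame'][140:290,280:430],(600,600),interpolation=cv2.INTER_CUBIC)[:,:,::-1])"
```

```text
eef_pos: [0.5366, -0.0928, 0.0338]
ft_force: [0.5, 0.1, 0.4]
gripper_width: 0.0001
eef_pos: [0.5368, -0.0928, 0.034]
ft_force: [0.0, -0.4, -0.6]
gripper_width: -0.0001
[ 0.53683471 -0.09285009  0.03408373] [[337.50811228 231.44151977]] [[337.71457447 225.28814795]]
```

View pics/e.png

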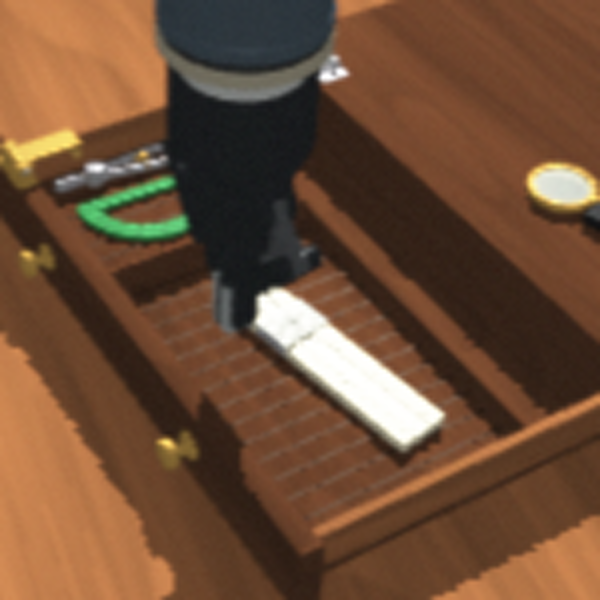

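```bash
python3 -c "
from h import *
d=snapshot('top')
for z in(.03,.045,.07): print(z,proj(d,[[.5384-.165*s,-.0926+.986*s,z] for s in(.0425,.057)]).round(1).tolist())
s=snapshot('side')
print(proj(s,[[.5368,-.0928,z] for z in(.034,.05,.065)]))
f=d['frame'][180:220,290:350];print(sense()['qpos'])
b=(f.max(2)<75)
for r in range(40):print(r+180,''.join('#' if v else '.' for v in b[r]))
"
```

```text
0.03 [[321.3, 202.4], [314.5, 203.4]]
0.045 [[321.4, 202.1], [314.5, 203.2]]
0.07 [[321.6, 201.6], [314.5, 202.7]]
[[337.48540083 231.4557589 ]
 [337.64976944 226.54880623]
 [337.80757169 221.83788155]]
[ 0.12160849  0.58221829 -0.05457676  1.96101407  0.05308284  0.59997798
 -1.37585241]
180 ###.............................#...........#.......###.....
181 ###.............................#...........#.......###.....
182 ###.............................#...........#.......###.....
183 ###.............................#...........#.......###.....
184 ####............................#...........#.......###.....
185 ####............................#...........#.......##......
186 ####..........................###..........##.......#.......
187 ####.......................######..........##.......#.......
188 ####....................#########..........##.......#.......
189 ####.................############..........##...............
190 ####..............##########...##..........##...............
191 ####............#########......##..........##...............
192 ####.#............#####...
[... 1089 characters left out ...]
.................#...#............................
210 ########.......................#............................
211 ########.......................#............................
212 ########.......................##...........................
213 ########........................#...........................
214 ########........................#...........................
215 ########........................#...........................
216 #########.......................#...........................
217 #########...................................................
218 #########...................................................
219 #########...................................................
```

The picture shows the shut tip at crop (232,330), while the reported TCP projects to (230,366). So the real tips are about 30 mm above the reported TCP. I keep the fingers shut (most body clearance) and probe down by force.

```bash
python3 -m handwheel '[[0,0,0,0,0,0.04,1],[0,0,0,0,0,0.03,1],[0,0,0,0,0,0.02,1],[0,0,0,0,0,0.02,1],[0,0,0,0,0,0,1]]' | grep -E "eef|ft_f"
python3 -m handwheel '[[0,0,0,0,0,0.012,1],[0,0,0,0,0,0.012,1],[0,0,0,0,0,0,1]]' | grep -E "eef|ft_f"
python3 -m handwheel '[[0,0,0,0,0,0.008,1],[0,0,0,0,0,0,1]]' | grep -E "eef|ft_f"
python3 -m handwheel '[[0,0,0,0,0,0.008,1],[0,0,0,0,0,0,1]]' | grep -E "eef|ft_f"
```

```text
eef_pos: [0.5365, -0.0928, 0.006]
ft_force: [0.3, 0.3, 0.1]
eef_pos: [0.5369, -0.0929, 0.0006]
ft_force: [0.6, -0.8, 0.5]
eef_pos: [0.537, -0.0929, -0.0012]
ft_force: [0.1, 0.3, 0.1]
eef_pos: [0.537, -0.0928, -0.0032]
ft_force: [-0.5, -0.0, 0.3]
```

```bash
python3 -m handwheel '[[0,0,0,0,0,0.012,1],[0,0,0,0,0,0.008,1],[0,0,0,0,0,0,1]]' | grep -E "eef|ft_f"
python3 -m handwheel '[[0,0,0,0,0,0.008,1],[0,0,0,0,0,0,1]]' | grep -E "eef|ft_f"
python3 -m handwheel '[[0,0,0,0,0,0.008,1],[0,0,0,0,0,0,1]]' | grep -E "eef|ft_f"
python3 -c "
from h import *
st()
d=snapshot('side');p=sense()['eef_pos'];print(proj(d,p))
f=d['frame'][205:255,320:365];b=f.max(2)<75
for r in range(50):print(r+205,''.join('#' if v else '.' for v in b[r]))
"
```

```text
eef_pos: [0.5368, -0.0929, -0.0084]
ft_force: [-0.1, 0.5, -0.2]
eef_pos: [0.5369, -0.0929, -0.0103]
ft_force: [-0.2, 0.1, -0.0]
eef_pos: [0.5369, -0.0929, -0.0123]
ft_force: [1.3, -0.2, 0.1]
t 12.7 p [ 0.5369 -0.0929 -0.0123] in rail -0.1235 0.0011 yaw 9.32 tilt [-0.  0.] F [ 1.3 -0.2  0.1] w -0.0003
[[337.09329144 245.00311553]]
205 #################################..........##
206 #################################...........#
207 #################################............
208 #################################............
209 #################################............
210 #################################............
211 ################################.............
212 #####..#########################.............
213 ####....########################.............
214 ........########################.............
215 ........########################.............
216 ..........######################.............
217 ...........######################............
218 ...........#######################...........
219 ...........#######################..##.......
220 ...........###
[... 1031 characters left out ...]

241 #############..............................##
242 ##############..............................#
243 ###############...#..........................
244 ###################..........................
245 ####################.........................
246 #####################........................
247 #####################........................
248 #####...##############.......................
249 ..###...##############.......................
250 .........#############.......................
251 .........#############.......................
252 ..........############.......................
253 ..........#############......................
254 .........###############.....................
```

```bash
python3 -m handwheel '[[0,0,0,0,0,0.008,1],[0,0,0,0,0,0,1]]' | grep -E "eef|ft_f"
python3 -m handwheel '[[0,0,0,0,0,0.008,1],[0,0,0,0,0,0,1]]' | grep -E "eef|ft_f"
python3 -m handwheel '[[0,0,0,0,0,0.008,1],[0,0,0,0,0,0,1]]' | grep -E "eef|ft_f"
python3 -m handwheel '[[0,0,0,0,0,0.006,1],[0,0,0,0,0,0,1]]' | grep -E "eef|ft_f"
```

```text
eef_pos: [0.5369, -0.0929, -0.0143]
ft_force: [-0.2, -0.1, -0.9]
eef_pos: [0.5369, -0.0928, -0.0163]
ft_force: [-0.3, -0.6, 0.6]
eef_pos: [0.5369, -0.0929, -0.0183]
ft_force: [0.0, -0.4, -0.0]
eef_pos: [0.5369, -0.0929, -0.0198]
ft_force: [-0.4, 0.3, -0.7]
```

```bash
python3 -m handwheel '[[0,0,0,0,0,0.006,1],[0,0,0,0,0,0,1]]' | grep -E "eef|ft_f"
python3 -m handwheel '[[0,0,0,0,0,0.006,1],[0,0,0,0,0,0,1]]' | grep -E "eef|ft_f"
python3 -m handwheel '[[0,0,0,0,0,0.006,1],[0,0,0,0,0,0,1]]' | grep -E "eef|ft_f"
python3 -c "
from h import *
st()
d=snapshot('side');p=sense()['eef_pos'];print(proj(d,p))
f=d['frame'][225:255,320:365];b=f.max(2)<75
for r in range(25):print(r+225,''.join('#' if v else '.' for v in b[r]))
"
```

```text
eef_pos: [0.5369, -0.0929, -0.0213]
ft_force: [0.6, 0.1, -0.1]
eef_pos: [0.537, -0.0929, -0.0227]
ft_force: [0.7, 0.3, 0.0]
eef_pos: [0.537, -0.0929, -0.0243]
ft_force: [0.3, -0.3, -0.1]
t 14.15 p [ 0.537  -0.0929 -0.0243] in rail -0.1234 0.0011 yaw 9.32 tilt [-0.  0.] F [ 0.3 -0.3 -0.1] w 0.0002
[[336.99339066 248.34627717]]
225 ............##########################.......
226 ............#########################........
227 ..............#####################..........
228 ..............####################...........
229 ..##..........###################............
230 ####..........##################.............
231 ######..........#################............
232 #######..........##########...####...........
233 #######..........#######........####.........
234 ########.........#######..........###........
235 #########........#######...........###.......
236 ##########.......#######............###......
237 ##########.......#######..............##.....
238 ###########......######................###...
239 ############.....#####..................###..
240 ###############...###.....................##.
241 ######################.....................##
242 #######################.....................#
243 #######################......................
244 ######################.......................
245 ######################.......................
246 ######################.......................
247 ######################.......................
248 #####...##############.......................
249 ..###....#############.......................
```

```bash
python3 -m handwheel '[[0,0,0,0,0,0.006,1],[0,0,0,0,0,0,1]]' | grep -E "eef|ft_f"
python3 -m handwheel '[[0,0,0,0,0,0.006,1],[0,0,0,0,0,0,1]]' | grep -E "eef|ft_f"
python3 -m handwheel '[[0,0,0,0,0,0.004,1],[0,0,0,0,0,0,1]]' | grep -E "eef|ft_f"
```

```text
eef_pos: [0.5369, -0.0928, -0.0258]
ft_force: [0.2, -0.1, -0.4]
eef_pos: [0.5369, -0.0929, -0.0273]
ft_force: [0.4, -0.9, 0.2]
eef_pos: [0.5371, -0.0929, -0.0278]
ft_force: [-0.6, 0.3, 5.3]
```

```bash
python3 -m handwheel '[[0,0,0,0,0,-0.014,1],[0,0,0,0.04,0,0,1],[0,0,0,0.04,0,0,1],[0,0,0,0.02,0,0,1],[0,0,0,0.016,0,0,1]]' | grep -E "eef|ft_f"
python3 -m handwheel '[[0,0,0,0.016,0,0,1],[0,0,0,0.016,0,0,1],[0,0,0,0.016,0,0,1],[0,0,0,0.016,0,0,1],[0,0,0,0,0,0,1]]' | grep -E "eef|ft_f"
python3 -c "
from h import *
st((-.045,0,-.0245))
d=snapshot('side')
cv2.imwrite('pics/f.png',cv2.resize(d['frame'][140:290,280:430],(600,600),interpolation=cv2.INTER_CUBIC)[:,:,::-1])"
```

```text
eef_pos: [0.5665, -0.0879, -0.0248]
ft_force: [-0.4, -0.0, -1.2]
eef_pos: [0.5821, -0.0854, -0.0246]
ft_force: [-1.0, 0.6, -0.2]
t 15.8 p [ 0.5821 -0.0854 -0.0246] in rail -0.0777 0.001 yaw 9.34 tilt [0.001 0.   ] F [-1.   0.6 -0.2] w -0.0003
rows total [ 0.1307  0.0036 -0.0003]
```

View pics/f.png

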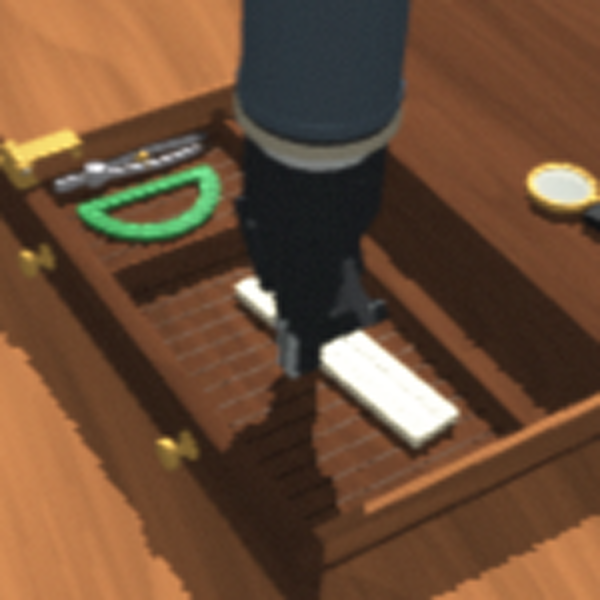

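The rule is being pushed: its near end went from crop (405,450) to (418,445), with the finger behind its middle. I carry on to the rail.

```bash
python3 -m handwheel '[[0,0,0,0.016,0,0,1],[0,0,0,0.016,0,0,1],[0,0,0,0.016,0,0,1],[0,0,0,0.012,0,0,1],[0,0,0,0.012,0,0,1]]' | grep -E "eef|ft_f"
python3 -m handwheel '[[0,0,0,0.012,0,0,1],[0,0,0,0.012,0,0,1],[0,0,0,0,0,0,1]]' | grep -E "eef|ft_f"
python3 -m handwheel '[[0,0,0,0.012,0,0,1],[0,0,0,0.008,0,0,1],[0,0,0,0,0,0,1]]' | grep -E "eef|ft_f"
python3 -m handwheel '[[0,0,0,0.008,0,0,1],[0,0,0,0,0,0,1]]' | grep -E "eef|ft_f"
python3 -c "
from h import *
st()"
```

```text
eef_pos: [0.5994, -0.0826, -0.0247]
ft_force: [-0.5, -0.5, 0.2]
eef_pos: [0.6057, -0.0816, -0.0246]
ft_force: [0.1, 0.4, -0.3]
eef_pos: [0.6105, -0.0808, -0.0246]
ft_force: [-0.0, -0.4, 0.1]
eef_pos: [0.6122, -0.0805, -0.0246]
ft_force: [0.1, -0.4, -0.6]
t 17.15 p [ 0.6122 -0.0805 -0.0246] in rail -0.0472 0.0009 yaw 9.33 tilt [0. 0.] F [ 0.1 -0.4 -0.6] w 0.0
```

```bash
python3 -m handwheel '[[0,0,0,0.008,0,0,1],[0,0,0,0,0,0,1]]' | grep -E "eef|ft_f"
python3 -m handwheel '[[0,0,0,0.008,0,0,1],[0,0,0,0,0,0,1]]' | grep -E "eef|ft_f"
python3 -m handwheel '[[0,0,0,0.008,0,0,1],[0,0,0,0,0,0,1]]' | grep -E "eef|ft_f"
python3 - <<'E'
from h import *
st()
d=snapshot("side")
f=d["frame"];hsv=cv2.cvtColor(f,cv2.COLOR_RGB2HSV)
m=((hsv[...,2]>130)&(hsv[...,1]<70))[195:270,325:420]
for r in range(0,75):
    if m[r].any(): print(r+195,''.join('#' if v else '.' for v in m[r]))
E
```

```text
eef_pos: [0.6143, -0.0801, -0.0246]
ft_force: [-0.4, 0.2, 0.4]
eef_pos: [0.6163, -0.0798, -0.0246]
ft_force: [1.0, -0.9, 0.3]
eef_pos: [0.6172, -0.0798, -0.0247]
ft_force: [-3.1, -0.6, 1.6]
t 17.75 p [ 0.6172 -0.0798 -0.0247] in rail -0.0422 0.0008 yaw 9.32 tilt [-0.002 -0.   ] F [-3.1 -0.6  1.6] w 0.0001
204 ...............................#...............................................................
205 .............................####..............................................................
206 .............................####..............................................................
207 .............................#####.............................................................
208 ..............................######...........................................................
209 ...............................######..........................................................
210 ................................#####..........................................................
211 .................................####....................................................
[... 2506 characters left out ...]

241 .............................................................##################................
242 ..............................................................################.................
243 ...............................................................##############..................
244 ................................................................###########....................
245 .................................................................########......................
246 ..................................................................#####........................
247 ...................................................................##..........................
```

```bash
python3 -m handwheel '[[0,0,0,0.006,0,0,1],[0,0,0,0.004,0,0,1],[0,0,0,0,0,0,1],[0,0,0,0,0,0,1]]' | grep -E "eef|ft_f"
python3 -m handwheel '[[0,0,0,-0.03,0,0,1],[0,0,0,-0.06,0,0,1],[0,0,0,-0.06,0,-0.1,1],[0,0,0,-0.06,0,-0.15,1],[0,0,0,-0.1,0,-0.15,1]]' | grep -E "eef|ft_f"
python3 -m handwheel '[[0,0,0,-0.14,0,0,1],[0,0,0,-0.14,0,0,1],[0,0,0,0,0,0,1]]' | grep -E "eef|ft_f"
python3 - <<'E'
from h import *
st((-.205,.059,-.0128))
d=snapshot("top");r=rule(d)
print(r,"in rail",(r[0][0]-RAIL)@EX,(r[0][0]-RAIL)@EY)
cv2.imwrite("pics/g.png",cv2.resize(d["frame"][90:255,195:425],None,fx=3.4,fy=3.4,interpolation=cv2.INTER_CUBIC)[:,:,::-1])
E
```

```text
eef_pos: [0.6199, -0.0793, -0.0247]
ft_force: [-5.9, -0.6, 2.1]
eef_pos: [0.5449, -0.0914, 0.0764]
ft_force: [1.8, -1.0, 0.4]
eef_pos: [0.4706, -0.1043, 0.0759]
ft_force: [1.3, 0.5, 0.6]
t 19.0 p [ 0.4706 -0.1043  0.0759] in rail -0.1908 0.0008 yaw 9.21 tilt [-0.001 -0.001] F [1.3 0.5 0.6] w 0.0001
rows total [-0.0576 -0.2328  0.3549]
(((0.6474955677986145, -0.07882516086101532), (0.034106187522411346, 0.1601797491312027), 9.908259391784668), ((334.81695556640625, 148.4650115966797), (15.89139461517334, 74.83924865722656), 80.83765411376953)) in rail -0.012106593012294033 -0.00329609613399081
```

View pics/g.png

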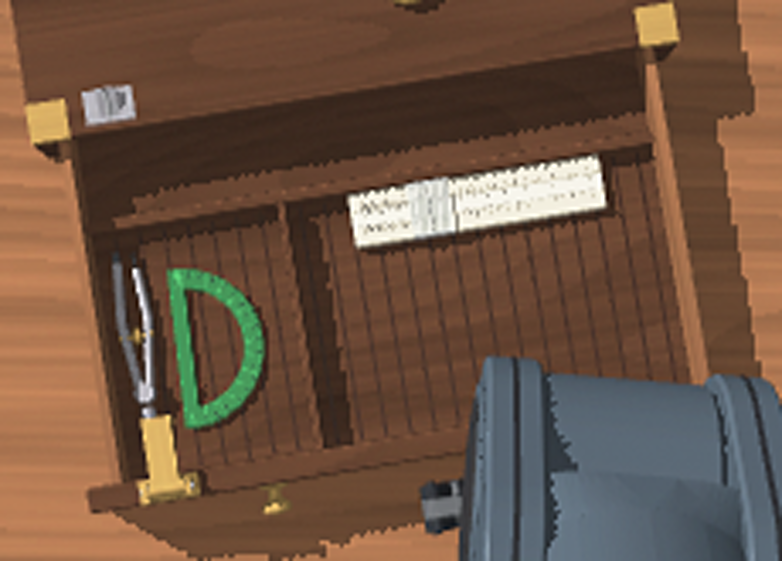

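The picture shows the rule flush along the rail, (350,195)–(600,157), parallel at yaw 9.9° like the drawer's. The drawer is still open, and compass, protractor and magnifier are undisturbed. Next is the drawer front.

```bash
python3 -m handwheel '[[0,0,-0.006,-0.02,-0.08,0,1],[0,0,0,-0.02,-0.08,0,1],[0,0,0,-0.018,-0.074,0,1],[0,0,0,0,0,0,1],[0,0,0,0,0,0,1]]' | grep -E "eef|ft_f"
python3 -c "
from h import *
st((-.205,.059,-.010))"
python3 -m handwheel '[[0,0,0,0,0,0.1,1],[0,0,0,0,0,0.1,1],[0,0,0,0,0,0.1,1],[0,0,0,0,0,0.04,1],[0,0,0,0,0,0,1]]' | grep -E "eef|ft_f"
python3 -c "
from h import *
st((-.205,.059,-.010))"
```

```text
eef_pos: [0.4523, -0.0475, 0.0756]
ft_force: [-0.6, -1.2, -0.9]
t 19.55 p [ 0.4523 -0.0475  0.0756] in rail -0.1995 0.0598 yaw 9.76 tilt [0.002 0.   ] F [-0.6 -1.2 -0.9] w 0.0003
rows total [-0.0229  0.003   0.3422]
eef_pos: [0.4507, -0.0483, -0.0106]
ft_force: [-1.1, -0.2, 0.9]
t 20.05 p [ 0.4507 -0.0483 -0.0106] in rail -0.2011 0.0593 yaw 9.65 tilt [-0.002 -0.   ] F [-1.1 -0.2  0.9] w -0.0
rows total [-0.0155  0.001  -0.0025]
```

```bash
python3 -m handwheel '[[0,0,0,0.016,0,0,1],[0,0,0,0.016,0,0,1],[0,0,0,0.012,0,0,1],[0,0,0,0.012,0,0,1],[0,0,0,0.012,0,0,1]]' | grep -E "eef|ft_f"
python3 -m handwheel '[[0,0,0,0.012,0,0,1],[0,0,0,0.012,0,0,1],[0,0,0,0.016,0,0,1],[0,0,0,0.016,0,0,1],[0,0,0,0.02,0,0,1]]' | grep -E "eef|ft_f"
python3 -m handwheel '[[0,0,0,0.024,0,0,1],[0,0,0,0.024,0,0,1],[0,0,0,0.024,0,0,1],[0,0,0,0.024,0,0,1],[0,0,0,0.024,0,0,1]]' | grep -E "eef|ft_f"
python3 -c "
from h import *
st()
d=snapshot('top')
r=rule(d);print(r[0],r[1])
print(proj(d,np.r_[F,.05]))"
```

```text
eef_pos: [0.4682, -0.0449, -0.0092]
ft_force: [-0.2, 0.1, 1.4]
eef_pos: [0.4845, -0.042, -0.0098]
ft_force: [-4.9, -0.1, 4.5]
eef_pos: [0.5143, -0.0367, -0.0098]
ft_force: [-4.7, 0.9, 4.2]
t 21.55 p [ 0.5143 -0.0367 -0.0098] in rail -0.1365 0.0602 yaw 9.69 tilt [-0.003 -0.   ] F [-4.7  0.9  4.2] w 0.0003
((0.6883082389831543, -0.07148902863264084), (0.033961761742830276, 0.15996284782886505), 9.924857139587402) ((331.59014892578125, 129.44979858398438), (15.779654502868652, 74.64923095703125), 80.86982727050781)
[[317.73883246 226.71435775]]
```

```bash
python3 -m handwheel '[[0,0,0,0.024,0,0,1],[0,0,0,0.024,0,0,1],[0,0,0,0.024,0,0,1],[0,0,0,0.024,0,0,1],[0,0,0,0.024,0,0,1]]' | grep -E "eef|ft_f"
python3 -m handwheel '[[0,0,0,0.024,0,0,1],[0,0,0,0.024,0,0,1],[0,0,0,0.024,0,0,1],[0,0,0,0.024,0,0,1],[0,0,0,0.024,0,0,1]]' | grep -E "eef|ft_f"
python3 -m handwheel '[[0,0,0,0.024,0,0,1],[0,0,0,0.024,0,0,1],[0,0,0,0.024,0,0,1],[0,0,0,0.024,0,0,1],[0,0,0,0.024,0,0,1]]' | grep -E "eef|ft_f"
python3 -m handwheel '[[0,0,0,0.024,0,0,1],[0,0,0,0.024,0,0,1],[0,0,0,0.024,0,0,1],[0,0,0,0.024,0,0,1],[0,0,0,0.02,0,0,1]]' | grep -E "eef|ft_f"
python3 -c "
from h import *
st()"
```

```text
eef_pos: [0.544, -0.0316, -0.0099]
ft_force: [-4.3, 0.1, 2.4]
eef_pos: [0.5736, -0.0264, -0.0099]
ft_force: [-5.0, 0.5, 4.0]
eef_pos: [0.6032, -0.0212, -0.0099]
ft_force: [-5.5, 1.1, 3.1]
eef_pos: [0.632, -0.0161, -0.01]
ft_force: [-4.9, 1.6, 3.5]
t 23.6 p [ 0.632  -0.0161 -0.01  ] in rail -0.0171 0.0611 yaw 9.71 tilt [-0.003  0.   ] F [-4.9  1.6  3.5] w 0.0002
```

```bash
python3 -m handwheel '[[0,0,0,0.016,0,0,1],[0,0,0,0.016,0,0,1],[0,0,0,0.016,0,0,1],[0,0,0,0.016,0,0,1],[0,0,0,0.016,0,0,1]]' | grep -E "eef|ft_f"
python3 -m handwheel '[[0,0,0,0.012,0,0,1],[0,0,0,0.012,0,0,1],[0,0,0,0.012,0,0,1],[0,0,0,0.012,0,0,1],[0,0,0,0.012,0,0,1]]' | grep -E "eef|ft_f"
python3 -m handwheel '[[0,0,0,0.012,0,0,1],[0,0,0,0.012,0,0,1],[0,0,0,0.012,0,0,1],[0,0,0,0.012,0,0,1]]' | grep -E "eef|ft_f"
python3 -c "
from h import *
st()"
```

```text
eef_pos: [0.6516, -0.0127, -0.0099]
ft_force: [-6.1, 1.7, 2.5]
eef_pos: [0.6652, -0.0104, -0.01]
ft_force: [-8.9, 1.8, 6.8]
eef_pos: [0.678, -0.0082, -0.01]
ft_force: [-3.7, 1.5, 2.4]
t 25.0 p [ 0.678  -0.0082 -0.01  ] in rail 0.0296 0.0614 yaw 9.71 tilt [-0.003  0.001] F [-3.7  1.5  2.4] w -0.0003
```

```bash
python3 -m handwheel '[[0,0,0,0.008,0,0,1],[0,0,0,0.008,0,0,1],[0,0,0,0,0,0,1]]' | grep -E "eef|ft_f"
python3 -m handwheel '[[0,0,0,0.008,0,0,1],[0,0,0,0,0,0,1]]' | grep -E "eef|ft_f"
python3 -m handwheel '[[0,0,0,0.006,0,0,1],[0,0,0,0,0,0,1]]' | grep -E "eef|ft_f"
```

```text
eef_pos: [0.6818, -0.0076, -0.0101]
ft_force: [-7.2, 1.7, 3.1]
eef_pos: [0.6817, -0.0076, -0.0101]
ft_force: [-13.5, 0.8, 9.6]
eef_pos: [0.6816, -0.0076, -0.0102]
ft_force: [-18.3, 1.1, 14.3]
```

```bash
python3 -m handwheel '[[0,0,0,-0.016,0,0,1],[0,0,0,-0.06,0,0,1],[0,0,0,-0.1,0,-0.1,1],[0,0,0,-0.15,0,-0.1,1],[0,0,0,-0.15,0,-0.1,1]]' | grep -E "eef|ft_f"
python3 -m handwheel '[[0,0,0,-0.15,0,0,1],[0,0,0,0,0,0,1],[0,0,0,0,0,0,1]]' | grep -E "eef|ft_f"
python3 - <<'E'
from h import *
a=cv2.imread("pics/top0.png")[:,:,::-1]; d=snapshot("top"); b=d["frame"]
def brass(f,box):
    x0,y0,x1,y1=box; h=cv2.cvtColor(np.ascontiguousarray(f),cv2.COLOR_RGB2HSV)[y0:y1,x0:x1]
    m=((h[...,0]>14)&(h[...,0]<32)&(h[...,1]>110)&(h[...,2]>130)).astype(np.uint8)
    n,l,s,c=cv2.connectedComponentsWithStats(m)
    return [(s[i].tolist(),(c[i]+[x0,y0]).round(1).tolist()) for i in range(1,n) if s[i,4]>12]
print(brass(a,(200,60,420,260)));print(brass(b,(180,60,420,260)))
L0=ray(d,[[243,237]],.05)
for o in (0,.004,.008):print(o,proj(d,L0+np.r_[EX*(.215-o),0]))
E
```

```text
eef_pos: [0.5691, -0.0277, 0.0658]
ft_force: [0.1, 0.3, 0.6]
eef_pos: [0.5333, -0.0341, 0.066]
ft_force: [0.5, 0.5, 0.5]
[([104, 10, 22, 21, 98], [313.8, 79.0]), ([181, 30, 14, 14, 139], [387.7, 96.6]), ([2, 59, 14, 14, 145], [208.6, 125.1]), ([36, 153, 16, 27, 243], [242.1, 227.0]), ([158, 165, 6, 4, 15], [360.5, 226.4]), ([73, 179, 6, 4, 14], [275.4, 240.5])]
[([124, 10, 22, 21, 99], [313.9, 78.9]), ([201, 30, 14, 14, 141], [387.7, 96.7]), ([40, 50, 15, 27, 227], [225.7, 122.5]), ([22, 59, 14, 14, 146], [208.6, 125.2]), ([161, 65, 6, 4, 14], [343.2, 126.1]), ([77, 78, 6, 4, 14], [259.1, 139.7])]
0 [[227.47411069 133.88598906]]
0.004 [[227.76081927 135.7901422 ]]
0.008 [[228.04760858 137.69483159]]
```

Run:
```python
from h import *
d=snapshot("top")
a=ray(d,[[360.5,226.4],[275.4,240.5]],.025);b=ray(d,[[343.2,126.1],[259.1,139.7]],.025);print(np.linalg.norm(b-a,axis=1))
f=d["frame"];h=cv2.cvtColor(f,cv2.COLOR_RGB2HSV)
print([int(v) for v in f[100:150,300].sum(1)])
st(); sign_off()
```

```text
[0.21614325 0.21602963]
[216, 215, 220, 217, 203, 200, 202, 213, 216, 215, 214, 210, 213, 218, 204, 213, 163, 210, 222, 221, 219, 216, 211, 223, 147, 109, 103, 106, 96, 145, 202, 208, 215, 226, 216, 213, 209, 217, 225, 201, 198, 197, 207, 201, 204, 206, 207, 201, 244, 279]
t 26.6 p [ 0.5343 -0.0336  0.0655] in rail -0.1163 0.06 yaw 9.7 tilt [0.002 0.   ] F [ 0.4 -0.9 -0. ] w -0.0001
the job is handed in; nothing more can be done
```

I pushed the rule flush against the rest rail with the drawer still open, then pushed the drawer onto its firm stop and handed the job in at 26.6 s; by the camera the drawer moved 216 mm and the magnifier did not, but I judged the latch down only from the push force rising then dropping over the catch, and could not see the rule once it was under the cabinet top.

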